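Sort bolts and pulley wheels into the bins under the wire shelf

ROBOT

A 6-joint arm with a two-finger parallel gripper is mounted at the origin on the work surface. World frame = base frame: x ahead of the robot, y to its left, z up, the work surface at z = 0. Lengths are in m, angles in rad, forces in N, time in s.
With the tool pointing down it reaches from about 0.3 to 0.875 m from the base axis. Payload 4.2 kg.
Tool frame: the origin (TCP) lies at the very end of the fingers, on their centre line; the grasp point (between the pads) lies 19 mm behind it; z points along the fingers, y is the line along which they close (so a half turn about z gives the same grasp; the last joint's range is limited). The gripper opens to 85 mm and grips with 20 to 120 N. Pads are 22 mm wide; open, the fingers measure 114 mm over their backs; the gripper's body (76 mm by 85 mm) begins 54 mm behind the grasp point. The pads swing forward as they close: fully open they stand 13 mm farther back than shut.
Start: joints at [1.188, 0.32, 1.565, -0, 1.257, -0.02], TCP at [0.204, 0.538, 0.231] pointing down, gripper open.
Joint ranges: [-3.11, 3.11], [-0.84, 2.01], [0.21, 2.61], [-1.34, 4.49], [0.05, 2.63], [-2.56, 2.56]. Speed limits (rad/s): [2.57, 2.57, 3.14, 3.14, 3.14, 3.14].

INTERFACE

Orientations are given as a unit quaternion [w, x, y, z].
In Python, from cell import sensors, camera, get_calibration, sign_off gives the robot as it stands.
- The arm moves only by the tool move_arm, never from a script. Its argument "commands" is text: rows parted by semicolons, each of 7 numbers parted by spaces: the shift along the tool's x, y, z in m, then the turn, a rotation vector about the tool's x, y, z in rad, then the closure, from 0 (fully open) to 1 (shut). A call has 1 to 5 rows; each row is the pose to reach, as a shift and turn from the pose commanded when the call began, along the tool's axes at that moment; what a row does not reach only later rows make up. A row lasts 1/12 s, in which the tool goes at most 41.7 mm and 7.16 degrees, less where a joint would pass 70% of its speed; a pose out of reach is approached as far as the arm can. A call with a gripper value outside its range is refused whole. The fingers move at their own pace and stop on an object; "grip_force" is the grip in N (left out, the last holds). Time passes only in rows, so rows that repeat a pose let the fingers close. It gives the time, the measured TCP pose, the force, the opening and the grip force at its end, in the units of the state.
- sensors.get_obs(): the state, without advancing time (a new reading comes with each control period).
- camera(name): name is "scene" or "top"; returns the picture (400x640x3 uint8, red, green, blue); there is no depth.
- get_calibration(name): a dict with "fx", "fy", "cx", "cy" (pixels), "extrinsics" (4x4, takes a point from camera to world coordinates). Camera axes: x right, y down, z forward; pixel columns grow to the right and rows downward; lengths in m; the calibration is good to about 2 mm. A picture is of the moment at which its call begins. get_calibration takes no time and is no camera call.
- sign_off(): hands the job in; it is judged then, once.
The state is a dict: "t": time; "qpos": joint angles; "dq": joint speeds; "joint_torque": joint torques, N m; "tcp_pos": TCP position; "ee_rot": TCP orientation; "force": force on the tool from outside, world axes, zero at the start; "moment": the same for the moment, N m; "opening": finger opening in m; "grasp_force": force on a finger pad.
Only numpy, scipy, OpenCV 4.12 (cv2) and the standard library are available. Lean on these libraries where they do the work, as an engineer would, in place of code of your own. Each camera call takes 0.05 s, during which the arm holds its last target. There are 200 camera calls.

TASK

Sort the loose hardware on the bench: put both bolts in the wooden box and both pulley wheels in the round tin. The box and the tin stand under the low wire shelf; leave them standing where they are, do not knock against the shelf, and leave the jar and the carton alone.

Things in the scene. Friction and masses are not known exactly. Their poses are not given: they have to be found in the camera images.
- bolt_long: steel hex bolt with a nut on its end, lying on the bench, 100 mm long overall; shank 18 mm thick, hexagonal head and nut 28 mm across flats; the bare shank between them is about 65 mm long, its middle within 3 mm of the origin. Origin at mid-length on the bolt's axis (14 mm above the bench); x axis along the bolt from head to nut, horizontal. About 0.2 kg
- bolt_short: steel hex bolt with a nut on its end, lying on the bench, 85 mm long overall; shank 18 mm thick, hexagonal head and nut 28 mm across flats; the bare shank between them is about 50 mm long, its middle within 3 mm of the origin. Origin at mid-length on the bolt's axis (14 mm above the bench); x axis along the bolt from head to nut, horizontal. About 0.2 kg
- wheel_large: steel pulley wheel with a shallow groove round its rim and a dark hub, lying flat on the bench, 54 mm diameter, 24 mm thick. Origin at the centre of its underside, z axis along the wheel's axis. About 0.15 kg
- wheel_small: steel pulley wheel with a shallow groove round its rim and a dark hub, lying flat on the bench, 46 mm diameter, 24 mm thick. Origin at the centre of its underside, z axis along the wheel's axis. About 0.15 kg
- box: open-topped box of light wood, 150 (x) by 180 (y) mm outside, 70 mm high, walls and floor 7 mm; loose, 0.8 kg; origin at the centre of its underside, z up. It stands under the wire shelf, its front wall sticking out up to about 25 mm in front of the shelf's front rail; box and tin may stand either way round
- tin: round open-topped bare metal tin, 150 mm outside diameter, 80 mm high, walls and floor 4 mm; loose, 0.6 kg; origin at the centre of its underside, z up. It stands beside the box under the wire shelf, its rim sticking out up to about 25 mm in front of the shelf's front rail
- shelf: fixed wire shelf over the bins, 560 mm wide. Origin on the bench below the middle of its front rail; x points away from the robot into the shelf, y along the rail, z up. Rail: front face at x 0, underside 330 mm, top 355 mm high. Wire deck 160 mm deep, small carton on it; 440 mm posts at the back corners. Open below the rail: reach in from the robot with the tool leaning some 30 to 40 degrees
- jar: bystander: closed glass jar, 70 mm diameter, 100 mm high, at the right of the work; origin at the centre of its underside
- carton: bystander: small cardboard carton 90 by 120 by 60 mm at the left of the work; origin at the centre of its underside
Things that resemble listed ones, but are neither listed nor needed, are in the scene too. Leave any black or blue look-alike of the bolt_short alone. What is shaped like the wheel_large but turquoise is not meant.

How it is judged:
By the outcome, as a careful person would: the job done as asked, in the order asked, and still so for the second after the job is handed in, with the robot touching nothing.
It also fails if it takes over 72 s, if anything falls off the work surface, if the arm or the gripper's body presses on something with over 40 N, if the wrist force passes 120 N, or if a joint passes its speed limit or range.

## Working session

There is one attempt and no reset: what is moved stays moved. The work goes in short steps, Python scripts to look and compute and a tool call to move; the robot and the scene stay as the last step left them, time stands still between calls to the robot, and variables do not carry over. Pictures are saved under pics/ and viewed, at most 10 in all, crops included, and the job is handed in when it is done.

Besides the shell and the picture viewer there is one more tool, called after "Request:" as name(argument=value, ...) on one line, values as JSON. move_arm: Moves the arm, as the interface text tells. Its arguments: {"type":"object","properties":{"commands":{"type":"string"},"grip_force":{"type":"number"}},"required":["commands"]}

```bash
mkdir -p pics; ls; python3 - <<'E'
from cell import sensors, camera, get_calibration
import cv2,numpy as np
np.set_printoptions(precision=4,suppress=True)
for n in("scene","top"):
    cv2.imwrite(f"pics/{n}0.png",camera(n)[:,:,::-1])
    c=get_calibration(n);print(n,c['fx'],c['fy'],c['cx'],c['cy']);print(np.array(c['extrinsics']))
o=sensors.get_obs();print(o)
E
```

```text
pics
scene 425.790567080606 425.790567080606 319.4840649294213 197.43460377901812
[[-0.5067  0.6886 -0.5188  1.1589]
 [ 0.8621  0.4028 -0.3074  0.3677]
 [-0.0027 -0.6031 -0.7977  1.0299]
 [ 0.      0.      0.      1.    ]]
top 361.33969436176113 361.33969436176113 325.36796546209547 201.19756739687222
[[ 0.0287 -0.9749  0.2207  0.3161]
 [-0.9996 -0.0292  0.0011  0.0146]
 [ 0.0054 -0.2206 -0.9754  0.9757]
 [ 0.      0.      0.      1.    ]]
{'t': 0.1, 'qpos': array([ 1.188 ,  0.3203,  1.5655,  0.    ,  1.2574, -0.02  ]), 'dq': array([-0.0005, -0.0017, -0.0036,  0.0012, -0.0009, -0.0004]), 'joint_torque': array([ -0.0004, -41.6406, -23.4707,  -0.0001,   0.005 ,   0.    ]), 'tcp_pos': array([0.2039, 0.5372, 0.2306]), 'ee_rot': array([-0.0002,  0.1804,  0.9836, -0.0008]), 'force': array([ 0.254 ,  0.6185, -0.1918]), 'moment': array([ 0.0107, -0.0458,  0.035 ]), 'grasp_force': 0.0, 'opening': 0.08534128891882703}
```

View pics/scene0.png

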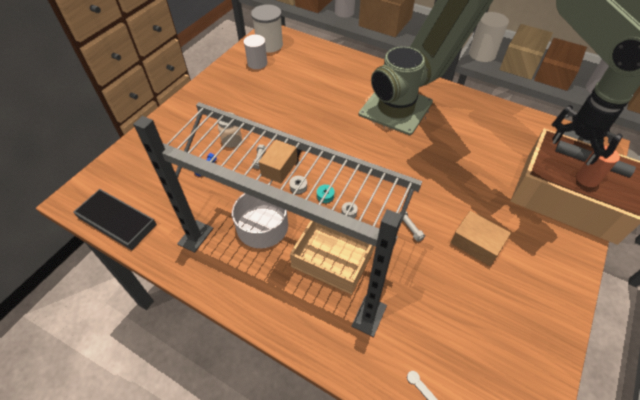

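View pics/top0.png

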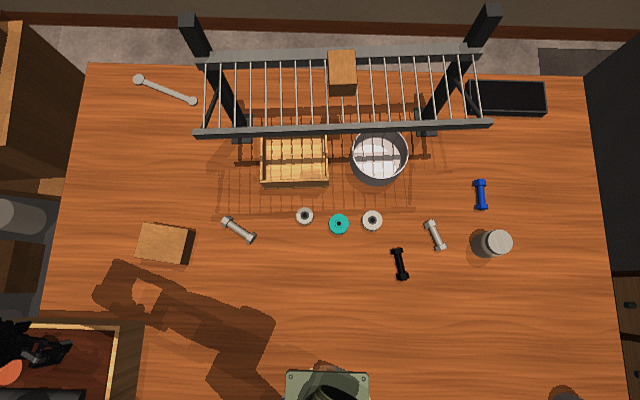

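The scene view shows the shelf over the tin and box. In the top view: long bolt (238,230), wheels (304,216) and (372,220) with the turquoise one between at (339,224), short bolt (434,235). The box is at (294,160), the tin at (379,157), and the jar at (492,243). I'll segment and measure next.

```bash
cat > h.py <<'E'
import numpy as np, cv2
from scipy.spatial.transform import Rotation as R
from cell import sensors, camera, get_calibration
np.set_printoptions(precision=4,suppress=True)
def unproj(n,uv,z):
    c=get_calibration(n);T=np.array(c['extrinsics']);uv=np.atleast_2d(uv).astype(float)
    d=np.c_[(uv[:,0]-c['cx'])/c['fx'],(uv[:,1]-c['cy'])/c['fy'],np.ones(len(uv))]@T[:3,:3].T
    return (T[:3,3]+d*((z-T[2,3])/d[:,2:]))[:,:2]
def proj(n,p):
    c=get_calibration(n);T=np.array(c['extrinsics']);q=(np.atleast_2d(p)-T[:3,3])@T[:3,:3]
    return np.c_[q[:,0]/q[:,2]*c['fx']+c['cx'],q[:,1]/q[:,2]*c['fy']+c['cy']]
def pose():
    o=sensors.get_obs();return o['tcp_pos'],R.from_quat(o['ee_rot'],scalar_first=True),o
def tool(yaw,lean=0,az=0):
    "tool pointing down, closing line (y) at azimuth yaw, then leaned so that the fingers point outward along azimuth az (deg)"
    y=np.array([np.cos(np.radians(yaw)),np.sin(np.radians(yaw)),0]);z=np.array([0,0,-1.])
    a=np.radians(az)+np.pi/2
    return R.from_rotvec(-np.radians(lean)*np.array([np.cos(a),np.sin(a),0]))*R.from_matrix(np.c_[np.cross(y,z),y,z])
def plan(*wps):
    "print shift & turn for each waypoint (pos, Rotation), relative to the previous one, the first from the measured pose"
    p,r,_=pose()
    for q,s in wps:
        d=r.inv().apply(np.array(q)-p);w=(r.inv()*s).as_rotvec()
        print('d',d,'w',w,'rows>=%.1f'%max(np.linalg.norm(d)/.0417,np.degrees(np.linalg.norm(w))/7.16));p,r=np.array(q),s
E
python3 - <<'E'
from h import *
im=cv2.imread('pics/top0.png');hsv=cv2.cvtColor(im,cv2.COLOR_BGR2HSV)
m=((hsv[...,1]<70)&(hsv[...,2]>85)).astype(np.uint8);m[:188]=0;m[270:]=0
n,l,s,c=cv2.connectedComponentsWithStats(m)
for i in range(1,n):
    if s[i,4]<60 or not 180<c[i][0]<520: continue
    cn=max(cv2.findContours((l==i).astype(np.uint8),0,2)[0],key=len)[:,0]
    if s[i,2]<24 and s[i,3]<24: 
        g=unproj('top',cn,.024)
    else: g=unproj('top',cn,.014)
    r=cv2.minAreaRect((g*1000).astype(np.float32));print(c[i],s[i],'rect',r,'circ',cv2.minEnclosingCircle((g*1000).astype(np.float32)))
print('rail',unproj('top',[[194,134],[493,124],[193,130]],.355))
big=cv2.resize(im[100:200,180:500],None,fx=2.5,fy=2.5,interpolation=cv2.INTER_CUBIC)
b2=cv2.resize(im[195:275,200:520],None,fx=2.5,fy=2.5,interpolation=cv2.INTER_CUBIC)
cv2.imwrite('pics/z1.png',np.vstack([big,b2]))
E
```

```text
[304.4044 215.9891] [296 208  17  17 183] rect ((489.19097900390625, 71.65628814697266), (43.477272033691406, 42.91269302368164), 1.7097342014312744) circ ((489.652099609375, 70.56212615966797), 23.293800354003906)
[371.5435 220.3297] [362 211  20  20 276] rect ((482.3985900878906, -109.08929443359375), (51.3955078125, 51.19003677368164), 1.6905748844146729) circ ((482.6440734863281, -108.59420013427734), 27.700586318969727)
[237.2649 228.959 ] [221 217  35  27 268] rect ((450.91986083984375, 250.27330017089844), (98.65068817138672, 29.708572387695312), 58.58281707763672) circ ((450.1723937988281, 249.7176055908203), 50.1898307800293)
[435.2911 234.5316] [425 220  22  31 237] rect ((450.9811096191406, -280.56695556640625), (83.36649322509766, 29.757265090942383), 24.119272232055664) circ ((451.661376953125, -282.69305419921875), 41.931278228759766)
[499.7025 241.5248] [488 230  25  25 484] rect ((437.59326171875, -452.0004577636719), (64.55004119873047, 63.88107681274414), 43.82474136352539) circ ((437.6006164550781, -451.85888671875), 33.718955993652344)
[485.4615 245.7077] [481 235  12  21  65] rect ((425.4166564941406, -409.9440002441406), (53.02167510986328, 18.89173126220703), 14.84572982788086) circ ((425.9891662597656, -412.1312255859375), 26.594078063964844)
rail [[ 0.5756  0.2598]
 [ 0.6126 -0.2914]
 [ 0.5834  0.2625]]
```

View pics/z1.png

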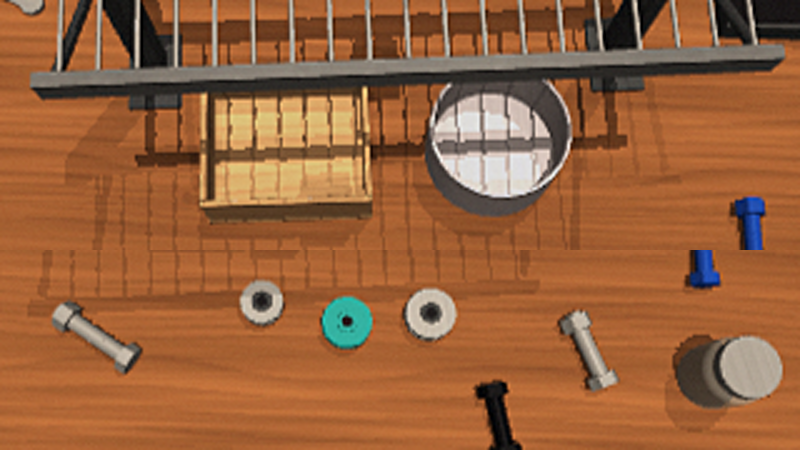

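The crop confirms the identities: measured wheel sizes of 43–46 mm and 51–54 mm, and bolts of 99 and 83 mm, match the listing. The box front rim runs (261,183)–(329,182). The tin rim spans columns 351–409, with its front at row 180.

```bash
python3 - <<'E'
from h import *
f=lambda a,y0: np.array(a)/2.5+[180,y0]
print('rail bottom',unproj('top',f([[40,98],[785,68]],100),.33))
print('box front outer rim',unproj('top',f([[202,208],[372,205]],100),.07),'sides',unproj('top',f([[201,95],[369,92]],100),.07))
print('tin l,r,front',unproj('top',f([[427,132],[572,132],[500,200]],100),.08))
print(pose()[0])
L=np.array([.451,.250]);
for nm,p,y in(('long',L,58.6-90),('long+180',L,58.6+90)):
    print(nm);plan(([*p,.12],tool(y)),([*p,.004],tool(y)))
E
```

```text
rail bottom [[ 0.5756  0.2648]
 [ 0.618  -0.3052]]
box front outer rim [[0.5638 0.1846]
 [0.5724 0.0082]] sides [[0.6889 0.1942]
 [0.6979 0.0147]]
tin l,r,front [[ 0.6507 -0.0473]
 [ 0.6554 -0.1995]
 [ 0.5789 -0.1236]]
[0.2039 0.5372 0.2306]
long
d [-0.3329 -0.1806  0.1108] w [-0.0012  0.0014  1.7561] rows>=14.1
d [0.    0.    0.116] w [0. 0. 0.] rows>=2.8
long+180
d [-0.3329 -0.1806  0.1108] w [-0.0013 -0.0011 -1.3855] rows>=11.1
d [0.    0.    0.116] w [0. 0. 0.] rows>=2.8
```

```bash
cat >> h.py <<'E'
from scipy.spatial.transform import Slerp
def calls(*wps):
    "split each waypoint into move calls; print each call's end row, in the tool axes at that call's start"
    p,r,o=pose();print('t %.2f'%o['t'],'tcp',p,'open %.3f'%o['opening'],'F',o['force'],'grip %.0f'%o['grasp_force'],'q',o['qpos'])
    for q,s in wps:
        q=np.array(q,float);n=int(np.ceil(max(np.linalg.norm(q-p)/.0417,np.degrees((r.inv()*s).magnitude())/7.16)/4.8))
        sl=Slerp([0,1],R.concatenate([r,s]));pp,rr=p,r
        for k in range(1,n+1):
            a=p+(q-p)*k/n;b=sl(k/n);print(' d',rr.inv().apply(a-pp).round(3),'w',(rr.inv()*b).as_rotvec().round(3),'->',a);pp,rr=a,b
        p,r=q,s
E
python3 - <<'E'
from h import *
t=tool(58.6-90);calls(([.451,.250,.10],t))
E
```

```text
t 0.10 tcp [0.2039 0.5372 0.2306] open 0.085 F [ 0.254   0.6185 -0.1918] grip 0 q [ 1.188   0.3203  1.5655  0.      1.2574 -0.02  ]
 d [-0.111 -0.06   0.044] w [-0.     0.     0.585] -> [0.2863 0.4415 0.187 ]
 d [-0.126  0.011  0.044] w [-0.     0.     0.585] -> [0.3686 0.3457 0.1435]
 d [-0.099  0.079  0.044] w [-0.     0.     0.585] -> [0.451 0.25  0.1  ]
```

Request:
move_arm(commands="-0.111 -0.060 0.044 0 0 0.585 0;-0.111 -0.060 0.044 0 0 0.585 0;-0.111 -0.060 0.044 0 0 0.585 0;-0.111 -0.060 0.044 0 0 0.585 0;-0.111 -0.060 0.044 0 0 0.585 0", grip_force=70)

```text
t: 0.52
tcp_pos: [0.2875, 0.4389, 0.1857]
ee_rot: [0.0, 0.46, 0.888, -0.002]
force: [-0.6, 0.4, -0.1]
opening: 0.0853
grasp_force: 0.0
```

Request:
move_arm(commands="-0.126 0.011 0.044 0 0 0.585 0;-0.126 0.011 0.044 0 0 0.585 0;-0.126 0.011 0.044 0 0 0.585 0;-0.126 0.011 0.044 0 0 0.585 0;-0.126 0.011 0.044 0 0 0.585 0")

```text
t: 0.93
tcp_pos: [0.3698, 0.3432, 0.1417]
ee_rot: [0.0, 0.697, 0.717, -0.002]
force: [0.1, 1.2, 1.0]
opening: 0.0852
grasp_force: 0.0
```

Request:
move_arm(commands="-0.099 0.079 0.044 0 0 0.585 0.3;-0.099 0.079 0.044 0 0 0.585 0.3;-0.099 0.079 0.044 0 0 0.585 0.3;-0.099 0.079 0.044 0 0 0.585 0.3;-0.099 0.079 0.044 0 0 0.585 0.3")

```text
t: 1.35
tcp_pos: [0.4526, 0.2476, 0.0977]
ee_rot: [0.0, 0.874, 0.486, -0.002]
force: [-0.4, -0.2, 0.1]
opening: 0.0599
grasp_force: 0.0
```

```bash
python3 - <<'E'
from h import *
t=tool(58.6-90);calls(([.451,.250,.004],t))
cv2.imwrite('pics/z2.png',cv2.resize(camera('top')[195:270,200:300,::-1],None,fx=5,fy=5))
calls()
E
```

```text
t 1.35 tcp [0.4526 0.2476 0.0977] open 0.060 F [-0.3837 -0.2028  0.0519] grip 0 q [ 0.4786  0.3554  1.8869 -0.0007  0.9024  1.0355]
 d [ 0.002 -0.003  0.094] w [-0.001  0.003 -0.008] -> [0.451 0.25  0.004]
t 1.40 tcp [0.4521 0.2486 0.0982] open 0.060 F [-0.4179  1.211  -0.1458] grip 0 q [0.4805 0.3545 1.8866 0.     0.9028 1.0374]
```

View pics/z2.png

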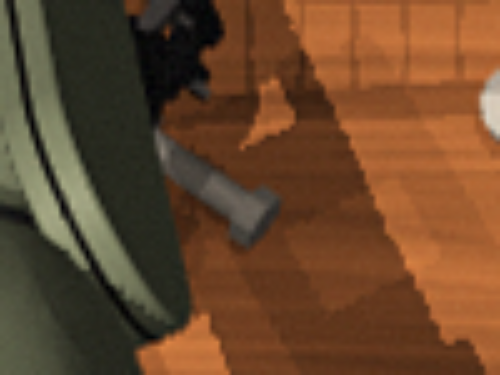

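The arm blocks most of that view. The bolt's near end at about (250,237) lies under the gripper as expected, so I'll descend and grasp.

Request:
move_arm(commands="0.001 -0.001 0.030 0 0 -0.004 0.3;0.001 -0.001 0.060 0 0 -0.004 0.3;0.001 -0.001 0.084 0 0 -0.004 0.3;0.001 -0.001 0.094 0 0 -0.004 0.3;0.001 -0.001 0.094 0 0 -0.004 0.3")

```text
t: 1.82
tcp_pos: [0.4496, 0.2511, 0.0032]
ee_rot: [-0.0, 0.87, 0.492, -0.003]
force: [0.2, -0.5, -0.4]
opening: 0.06
grasp_force: 0.0
```

Request:
move_arm(commands="0 0 0 0 0 0 1;0 0 0 0 0 0 1;0 0 0 0 0 0 1;0 0 0 0 0 0 1;0 0 0 0 0 0 1")

```text
t: 2.23
tcp_pos: [0.4524, 0.2522, 0.007]
ee_rot: [-0.0, 0.871, 0.492, 0.002]
force: [-0.1, -1.0, 5.7]
opening: 0.0152
grasp_force: 68.3
```

Request:
move_arm(commands="0 0 0 0 0 0 1;0 0 -0.01 0 0 0 1;0 0 -0.04 0 0 0 1;0 0 -0.08 0 0 0 1;0 0 -0.12 0 0 0 1")

```text
t: 2.65
tcp_pos: [0.4504, 0.2511, 0.1267]
ee_rot: [-0.0, 0.871, 0.492, -0.001]
force: [1.6, 0.0, -1.8]
opening: 0.0151
grasp_force: 68.5
```

```bash
python3 - <<'E'
from h import *
az=np.degrees(np.arctan2(.11,.655));print(az)
t=tool(az-90,40,az)
calls(([.52,.16,.16],t),([.64,.11,.13],t),([.657,.112,.070],t))
E
```

```text
9.533232790030016
t 2.65 tcp [0.4504 0.2511 0.1267] open 0.015 F [ 1.6255  0.0192 -1.8099] grip 69 q [0.4863 0.3211 1.8516 0.0001 0.9713 1.0291]
 d [-0.021  0.053 -0.017] w [-0.15   0.328  0.413] -> [0.4852 0.2055 0.1434]
 d [ 0.007  0.058 -0.01 ] w [-0.15   0.328  0.413] -> [0.52 0.16 0.16]
 d [0.065 0.069 0.094] w [0. 0. 0.] -> [0.64 0.11 0.13]
 d [-0.025  0.001  0.057] w [0. 0. 0.] -> [0.657 0.112 0.07 ]
```

Request:
move_arm(commands="-0.021 0.053 -0.017 -0.15 0.328 0.413 1;-0.021 0.053 -0.017 -0.15 0.328 0.413 1;-0.021 0.053 -0.017 -0.15 0.328 0.413 1;-0.021 0.053 -0.017 -0.15 0.328 0.413 1;-0.021 0.053 -0.017 -0.15 0.328 0.413 1")

```text
t: 3.07
tcp_pos: [0.4832, 0.2046, 0.1424]
ee_rot: [-0.015, 0.939, 0.293, 0.178]
force: [-0.5, -0.8, -2.7]
opening: 0.0155
grasp_force: 68.8
```

Request:
move_arm(commands="0.007 0.058 -0.010 -0.15 0.328 0.413 1;0.007 0.058 -0.010 -0.15 0.328 0.413 1;0.007 0.058 -0.010 -0.15 0.328 0.413 1;0.007 0.058 -0.010 -0.15 0.328 0.413 1;0.007 0.058 -0.010 -0.15 0.328 0.413 1")

```text
t: 3.48
tcp_pos: [0.5208, 0.1533, 0.1577]
ee_rot: [-0.013, 0.945, 0.127, 0.302]
force: [-0.5, -0.8, -2.1]
opening: 0.0153
grasp_force: 69.1
```

```bash
python3 - <<'E'
from h import *
az=np.degrees(np.arctan2(.11,.655))
t=tool(az-90,40,az)
cv2.imwrite('pics/z3.png',camera('scene')[:,:,::-1])
calls(([.64,.11,.13],t),([.657,.112,.070],t))
print(pose()[1].apply([0,0,1]))
E
```

```text
t 3.53 tcp [0.5203 0.1532 0.1572] open 0.015 F [-1.4947  0.5867 -2.4884] grip 69 q [ 0.3103  0.135   2.2094 -0.3924  0.2021  1.9761]
 d [0.068 0.07  0.086] w [-0.01   0.083  0.097] -> [0.64 0.11 0.13]
 d [-0.025  0.001  0.057] w [0. 0. 0.] -> [0.657 0.112 0.07 ]
[ 0.5675  0.1013 -0.8171]
```

View pics/z3.png

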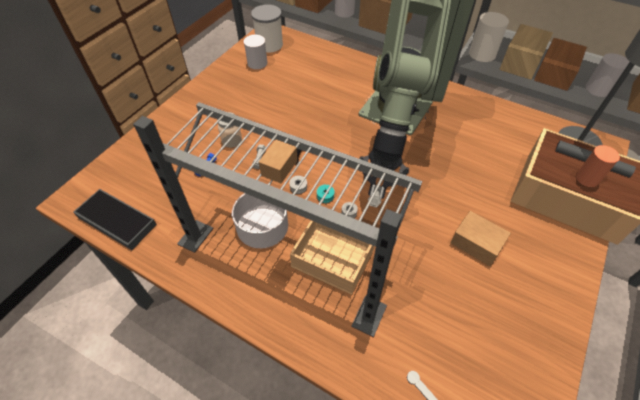

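The scene view shows the gripper holding the bolt at about (378,190), leaned and still in front of the shelf. I'll move forward in stages.

Request:
move_arm(commands="0.014 0.014 0.017 0 0 0.02 1;0.027 0.028 0.034 0 0 0.04 1;0.041 0.042 0.052 0 0 0.06 1;0.041 0.042 0.052 0 0 0.08 1;0.041 0.042 0.052 0 0 0.08 1")

```text
t: 3.95
tcp_pos: [0.5949, 0.1281, 0.1409]
ee_rot: [-0.026, 0.949, 0.09, 0.301]
force: [-1.1, 0.1, -2.0]
opening: 0.0152
grasp_force: 69.0
```

```bash
python3 - <<'E'
from h import *
az=np.degrees(np.arctan2(.11,.655))
t=tool(az-90,37,az)
calls(([.642,.112,.13],t),([.657,.112,.070],t))
z=pose()[1].apply([0,0,1]);print(z,np.degrees(np.arccos(-z[2])),pose()[1].apply([0,1,0]))
E
```

```text
t 3.95 tcp [0.5949 0.1281 0.1409] open 0.015 F [-1.051   0.1264 -2.0124] grip 69 q [ 0.199   0.2522  2.1027 -0.0644  0.173   1.6409]
 d [0.029 0.025 0.034] w [-0.008  0.032  0.02 ] -> [0.642 0.112 0.13 ]
 d [-0.024  0.002  0.057] w [0. 0. 0.] -> [0.657 0.112 0.07 ]
[ 0.5669  0.103  -0.8173] 35.18257208327282 [ 0.1861 -0.9825  0.0052]
```

Request:
move_arm(commands="0.015 0.013 0.017 0 0.01 0 1;0.029 0.025 0.034 0 0.02 0.02 1;0.029 0.025 0.034 0 0.02 0.02 1;0.029 0.025 0.034 0 0.02 0.02 1")

```text
t: 4.28
tcp_pos: [0.641, 0.1122, 0.1298]
ee_rot: [-0.03, 0.947, 0.081, 0.31]
force: [-0.3, 0.3, -2.7]
opening: 0.0151
grasp_force: 69.0
```

Request:
move_arm(commands="-0.008 0 0.019 0 0 0 1;-0.016 0.001 0.038 0 0 0 1;-0.024 0.001 0.057 0 0 0 1;-0.024 0.001 0.057 0 0 0 1;-0.024 0.001 0.057 0 0 0 1")

```text
t: 4.7
tcp_pos: [0.6571, 0.1127, 0.074]
ee_rot: [-0.034, 0.948, 0.083, 0.304]
force: [0.3, 0.4, -1.4]
opening: 0.0152
grasp_force: 69.1
```

```bash
python3 - <<'E'
from h import *
calls();print(pose()[1].apply([0,0,1]))
cv2.imwrite('pics/z4.png',np.vstack([cv2.resize(camera('scene')[150:320,180:440,::-1],None,fx=2,fy=2)[:,:500],cv2.resize(camera('top')[100:230,200:450,::-1],None,fx=2,fy=2)]))
E
```

```text
t 4.70 tcp [0.6571 0.1127 0.074 ] open 0.015 F [ 0.282   0.4122 -1.4254] grip 69 q [0.1346 0.4297 2.0557 0.8302 0.0511 0.7131]
[ 0.5717  0.1155 -0.8123]
```

View pics/z4.png

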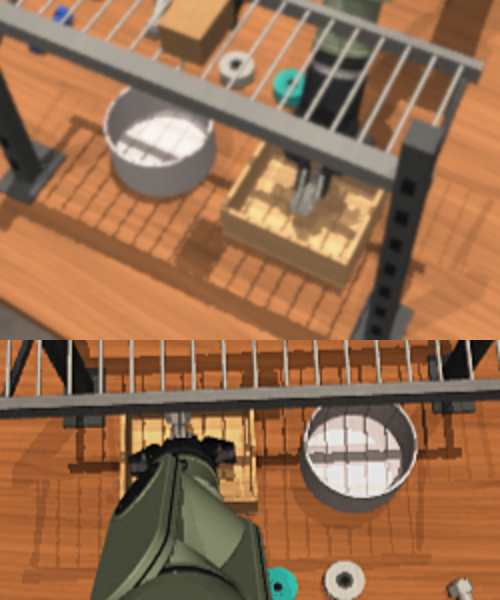

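The bolt is over the box interior, clear of the walls and the rail. Joint 5 is near its limit, so I'll release here and lean less next time.

Request:
move_arm(commands="0 0 0 0 0 0 0.5;0 0 0 0 0 0 0.5;0 0 0 0 0 0 0.5;0 0 0 0 0 0 0.5;0 0 0 0 0 0 0.5")

```text
t: 5.22
tcp_pos: [0.6589, 0.1119, 0.076]
ee_rot: [-0.034, 0.948, 0.082, 0.306]
force: [-0.5, -0.1, 0.5]
opening: 0.0432
grasp_force: 0.0
```

Request:
move_arm(commands="0.006 0 -0.015 0 0 0 0.5;0.012 0 -0.03 0 0 0 0.5;0.018 0 -0.044 0 0 0 0.5;0.024 0 -0.057 0 0 0 0.5;0.024 0 -0.057 0 0 0 0.5")

```text
t: 5.63
tcp_pos: [0.6468, 0.1086, 0.1398]
ee_rot: [-0.033, 0.947, 0.082, 0.309]
force: [-0.1, 0.0, 0.6]
opening: 0.0427
grasp_force: 0.0
```

```bash
python3 - <<'E'
from h import *
calls(([.52,.09,.16],pose()[1]),([.46,-.10,.16],tool(-75)),([.451,-.2815,.10],tool(24.1-90)))
E
```

```text
t 5.63 tcp [0.6468 0.1086 0.1398] open 0.043 F [-0.092   0.0098  0.6244] grip 0 q [0.1303 0.3154 2.0186 0.2149 0.1796 1.3282]
 d [-0.091 -0.004 -0.092] w [0. 0. 0.] -> [0.52 0.09 0.16]
 d [-0.037  0.088 -0.028] w [ 0.007 -0.317 -0.043] -> [ 0.49  -0.005  0.16 ]
 d [-0.047  0.086 -0.015] w [ 0.007 -0.317 -0.043] -> [ 0.46 -0.1   0.16]
 d [-0.056  0.173  0.06 ] w [ 0.     0.    -0.159] -> [ 0.451  -0.2815  0.1   ]
```

Request:
move_arm(commands="-0.030 -0.001 -0.030 0 0 0 0.4;-0.060 -0.002 -0.060 0 0 0 0.4;-0.091 -0.004 -0.092 0 0 0 0.4;-0.091 -0.004 -0.092 0 0 0 0.4")

```text
t: 5.97
tcp_pos: [0.5111, 0.089, 0.1543]
ee_rot: [-0.034, 0.949, 0.082, 0.302]
force: [-0.7, 0.0, -0.2]
opening: 0.0513
grasp_force: 0.0
```

Request:
move_arm(commands="-0.037 0.088 -0.028 0.007 -0.317 -0.043 0.3;-0.037 0.088 -0.028 0.007 -0.317 -0.043 0.3;-0.037 0.088 -0.028 0.007 -0.317 -0.043 0.3;-0.037 0.088 -0.028 0.007 -0.317 -0.043 0.3;-0.037 0.088 -0.028 0.007 -0.317 -0.043 0.3")

```text
t: 6.38
tcp_pos: [0.4896, -0.0058, 0.1566]
ee_rot: [-0.017, 0.982, 0.107, 0.153]
force: [-0.9, -0.5, 0.2]
opening: 0.0595
grasp_force: 0.0
```

Request:
move_arm(commands="-0.047 0.086 -0.015 0.007 -0.317 -0.043 0.3;-0.047 0.086 -0.015 0.007 -0.317 -0.043 0.3;-0.047 0.086 -0.015 0.007 -0.317 -0.043 0.3;-0.047 0.086 -0.015 0.007 -0.317 -0.043 0.3;-0.047 0.086 -0.015 0.007 -0.317 -0.043 0.3")

```text
t: 6.8
tcp_pos: [0.459, -0.0987, 0.1554]
ee_rot: [-0.001, 0.991, 0.131, -0.004]
force: [-0.3, 0.5, -0.1]
opening: 0.06
grasp_force: 0.0
```

```bash
python3 - <<'E'
from h import *
im=camera('top')[:,:,::-1].copy();cv2.imwrite('pics/t5.png',im)
hsv=cv2.cvtColor(im,cv2.COLOR_BGR2HSV)
m=((hsv[...,1]<70)&(hsv[...,2]>85)).astype(np.uint8)[205:260,415:460]
n,l,s,c=cv2.connectedComponentsWithStats(m)
for i in range(1,n):
    if s[i,4]>60:
        yx=np.argwhere(l==i);g=unproj('top',yx[:,::-1]+[415,205],.018);mu=g.mean(0);w,v=np.linalg.eigh(np.cov(g.T));print(s[i],mu,np.degrees(np.arctan2(*v[::-1,1])))
calls(([.451,-.2815,.10],tool(24.1-90)))
cv2.imwrite('pics/z5.png',cv2.resize(im[100:280,200:520],None,fx=2,fy=2))
E
```

```text
[ 30   0   6  55 311] [ 0.4556 -0.3123] 178.02185389964367
[ 37   0   6  55 256] [ 0.4577 -0.3316] 178.73509422092644
[  0  37  28  18 389] [ 0.4031 -0.2559] 81.34598501559263
t 6.85 tcp [ 0.4583 -0.0982  0.1555] open 0.060 F [0.0904 0.2707 1.0886] grip 0 q [-0.2349  0.225   1.9075 -0.0014  1.0183  1.0739]
 d [-0.054  0.175  0.055] w [-0.004  0.008 -0.158] -> [ 0.451  -0.2815  0.1   ]
```

View pics/z5.png

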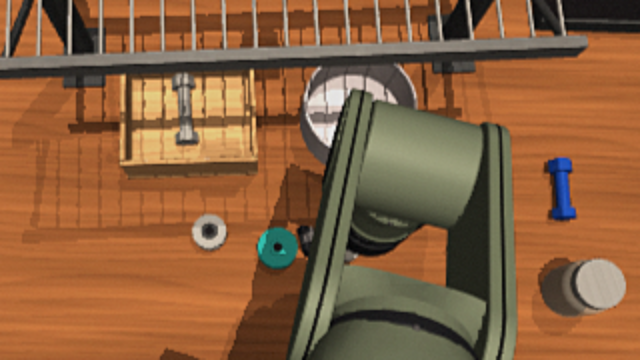

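The long bolt lies in the box, at (290,153) in full-image pixels, and the bins have not moved. Next is the short bolt.

Request:
move_arm(commands="-0.054 0.175 0.055 -0.004 0.008 -0.158 0.3;-0.054 0.175 0.055 -0.004 0.008 -0.158 0.3;-0.054 0.175 0.055 -0.004 0.008 -0.158 0.3;-0.054 0.175 0.055 -0.004 0.008 -0.158 0.3;-0.054 0.175 0.055 -0.004 0.008 -0.158 0.3")

```text
t: 7.27
tcp_pos: [0.4511, -0.2833, 0.1008]
ee_rot: [0.001, 0.978, 0.209, 0.0]
force: [0.7, 0.3, 0.7]
opening: 0.0596
grasp_force: 0.0
```

Request:
move_arm(commands="0 0 0 0 0 0 0.3;0 0 0 0 0 0 0.3")

```text
t: 7.43
tcp_pos: [0.4511, -0.2819, 0.1011]
ee_rot: [0.0, 0.978, 0.208, -0.0]
force: [0.1, 0.1, -0.2]
opening: 0.0602
grasp_force: 0.0
```

```bash
python3 - <<'E'
from h import *
im=cv2.imread('pics/top0.png');hsv=cv2.cvtColor(im,cv2.COLOR_BGR2HSV)
m=((hsv[...,1]<70)&(hsv[...,2]>85))[215:256,420:455]
yx=np.argwhere(m);g=unproj('top',yx[:,::-1]+[420,215],.016);w,v=np.linalg.eigh(np.cov(g.T));print(g.mean(0),np.degrees(np.arctan2(*v[::-1,1])))
calls(([.451,-.2815,.003],tool(24.1-90)))
E
```

```text
[ 0.4508 -0.2805] -155.8911200134004
t 7.43 tcp [ 0.4511 -0.2819  0.1011] open 0.060 F [ 0.1261  0.0949 -0.2158] grip 0 q [-0.5801  0.3718  1.8487 -0.0002  0.921   0.5721]
 d [ 0.    -0.     0.098] w [ 0.     0.    -0.002] -> [ 0.451  -0.2815  0.003 ]
```

Request:
move_arm(commands="0 0 0.030 0 0 0 0.3;0 0 0.060 0 0 0 0.3;0 0 0.086 0 0 0 0.3;0 0 0.098 0 0 0 0.3;0 0 0.098 0 0 0 0.3")

```text
t: 7.85
tcp_pos: [0.4502, -0.2794, 0.0018]
ee_rot: [-0.001, 0.978, 0.21, -0.002]
force: [0.6, -0.1, 0.0]
opening: 0.0597
grasp_force: 0.0
```

Request:
move_arm(commands="0 0 0 0 0 0 1;0 0 0 0 0 0 1;0 0 0 0 0 0 1;0 0 0 0 0 0 1;0 0 0 0 0 0 1")

```text
t: 8.27
tcp_pos: [0.4529, -0.2829, 0.0057]
ee_rot: [0.002, 0.978, 0.208, 0.001]
force: [-0.0, 3.0, 6.2]
opening: 0.0154
grasp_force: 68.3
```

Request:
move_arm(commands="0 0 0 0 0 0 1;0 0 -0.01 0 0 0 1;0 0 -0.04 0 0 0 1;0 0 -0.08 0 0 0 1;0 0 -0.12 0 0 0 1")

```text
t: 8.68
tcp_pos: [0.4512, -0.2824, 0.1256]
ee_rot: [0.001, 0.978, 0.209, -0.0]
force: [1.0, -0.4, -1.1]
opening: 0.0156
grasp_force: 68.5
```

```bash
python3 - <<'E'
from h import *
az=np.degrees(np.arctan2(.07,.65))
t=tool(az-90,33,az)
calls(([.47,-.10,.16],tool(-75)),([.53,.06,.16],t),([.635,.068,.13],t),([.648,.07,.080],t))
E
```

```text
t 8.68 tcp [ 0.4512 -0.2824  0.1256] open 0.016 F [ 1.0226 -0.4276 -1.1452] grip 69 q [-0.5799  0.3445  1.8176 -0.0019  0.979   0.5718]
 d [ 0.092 -0.159 -0.035] w [0.001 0.001 0.158] -> [ 0.47 -0.1   0.16]
 d [ 0.099 -0.139  0.   ] w [-0.044  0.575  0.15 ] -> [0.53 0.06 0.16]
 d [0.072 0.003 0.082] w [0. 0. 0.] -> [0.635 0.068 0.13 ]
 d [-0.016 -0.001  0.049] w [0. 0. 0.] -> [0.648 0.07  0.08 ]
```

Request:
move_arm(commands="0.092 -0.159 -0.035 0 0 0.158 1;0.092 -0.159 -0.035 0 0 0.158 1;0.092 -0.159 -0.035 0 0 0.158 1;0.092 -0.159 -0.035 0 0 0.158 1;0.092 -0.159 -0.035 0 0 0.158 1")

```text
t: 9.1
tcp_pos: [0.471, -0.0968, 0.1606]
ee_rot: [0.001, 0.991, 0.131, 0.002]
force: [-0.1, 0.3, -1.0]
opening: 0.0153
grasp_force: 68.8
```

Request:
move_arm(commands="0.099 -0.139 0 -0.044 0.575 0.150 1;0.099 -0.139 0 -0.044 0.575 0.150 1;0.099 -0.139 0 -0.044 0.575 0.150 1;0.099 -0.139 0 -0.044 0.575 0.150 1;0.099 -0.139 0 -0.044 0.575 0.150 1")

```text
t: 9.52
tcp_pos: [0.5316, 0.0646, 0.1607]
ee_rot: [-0.016, 0.956, 0.054, 0.288]
force: [0.4, 0.3, -1.4]
opening: 0.0152
grasp_force: 68.9
```

```bash
python3 - <<'E'
from h import *
az=np.degrees(np.arctan2(.07,.65))
t=tool(az-90,33,az)
calls(([.635,.068,.13],t),([.648,.07,.080],t))
E
```

```text
t 9.52 tcp [0.5316 0.0646 0.1607] open 0.015 F [ 0.4025  0.3233 -1.4479] grip 69 q [0.093  0.1198 2.1988 0.0468 0.2371 1.5095]
 d [0.069 0.008 0.083] w [-0.003 -0.01   0.004] -> [0.635 0.068 0.13 ]
 d [-0.016 -0.001  0.049] w [0. 0. 0.] -> [0.648 0.07  0.08 ]
```

Request:
move_arm(commands="0.020 0.002 0.025 0 -0.01 0 1;0.045 0.005 0.054 0 -0.01 0 1;0.069 0.008 0.083 0 -0.01 0 1;0.069 0.008 0.083 0 -0.01 0 1")

```text
t: 9.85
tcp_pos: [0.6396, 0.0633, 0.1263]
ee_rot: [-0.014, 0.958, 0.052, 0.281]
force: [0.9, 0.7, -1.2]
opening: 0.0152
grasp_force: 68.9
```

Request:
move_arm(commands="-0.006 0 0.016 0 0 0 1;-0.011 -0.001 0.033 0 0 0 1;-0.016 -0.001 0.049 0 0 0 1;-0.016 -0.001 0.049 0 0 0 1;-0.016 -0.001 0.049 0 0 0 1")

```text
t: 10.27
tcp_pos: [0.646, 0.0652, 0.0762]
ee_rot: [-0.014, 0.959, 0.052, 0.278]
force: [0.3, 0.3, -1.5]
opening: 0.015
grasp_force: 68.9
```

```bash
python3 - <<'E'
from h import *
calls();z=pose()[1].apply([0,0,1]);print(z)
E
```

```text
t 10.27 tcp [0.646  0.0652 0.0762] open 0.015 F [ 0.2565  0.2997 -1.5426] grip 69 q [0.0749 0.407  2.049  0.1338 0.1219 1.4091]
[ 0.5324  0.0562 -0.8446]
```

Request:
move_arm(commands="0 0 0 0 0 0 0.5;0 0 0 0 0 0 0.5;0 0 0 0 0 0 0.5;0 0 0 0 0 0 0.5;0 0 0 0 0 0 0.5")

```text
t: 10.68
tcp_pos: [0.647, 0.0652, 0.0774]
ee_rot: [-0.014, 0.958, 0.052, 0.28]
force: [-1.0, -0.2, 0.4]
opening: 0.0431
grasp_force: 0.0
```

Request:
move_arm(commands="0.006 0 -0.016 0 0 0 0.5;0.011 0 -0.033 0 0 0 0.5;0.016 0 -0.049 0 0 0 0.4;0.016 0 -0.049 0 0 0 0.3")

```text
t: 11.02
tcp_pos: [0.6354, 0.0641, 0.1303]
ee_rot: [-0.014, 0.958, 0.052, 0.283]
force: [-0.3, 0.3, 0.2]
opening: 0.0594
grasp_force: 0.0
```

Request:
move_arm(commands="-0.020 0 -0.025 0 0 0 0.2;-0.045 0 -0.054 0 0 0 0.2;-0.069 0 -0.083 0 0 0 0.2;-0.069 0 -0.083 0 0 0 0.2")

```text
t: 11.35
tcp_pos: [0.5255, 0.0525, 0.1586]
ee_rot: [-0.014, 0.959, 0.052, 0.277]
force: [-0.4, -0.6, 0.3]
opening: 0.0682
grasp_force: 0.0
```

```bash
python3 - <<'E'
from h import *
calls(([.4895,.071,.10],tool(-40)))
E
```

```text
t 11.35 tcp [0.5255 0.0525 0.1586] open 0.068 F [-0.4336 -0.585   0.2609] grip 0 q [0.0647 0.1149 2.1976 0.0822 0.2682 1.4538]
 d [-0.03  -0.011  0.016] w [ 0.108 -0.267 -0.372] -> [0.5075 0.0618 0.1293]
 d [-0.019 -0.018  0.024] w [ 0.108 -0.267 -0.372] -> [0.4895 0.071  0.1   ]
```

Request:
move_arm(commands="-0.030 -0.011 0.016 0.108 -0.267 -0.372 0.2;-0.030 -0.011 0.016 0.108 -0.267 -0.372 0.2;-0.030 -0.011 0.016 0.108 -0.267 -0.372 0.2;-0.030 -0.011 0.016 0.108 -0.267 -0.372 0.2;-0.030 -0.011 0.016 0.108 -0.267 -0.372 0.2")

```text
t: 11.77
tcp_pos: [0.5174, 0.0621, 0.1304]
ee_rot: [-0.006, 0.959, 0.245, 0.146]
force: [0.7, 0.1, 0.1]
opening: 0.0683
grasp_force: 0.0
```

Request:
move_arm(commands="-0.019 -0.018 0.024 0.108 -0.267 -0.372 0.2;-0.019 -0.018 0.024 0.108 -0.267 -0.372 0.2;-0.019 -0.018 0.024 0.108 -0.267 -0.372 0.2;-0.019 -0.018 0.024 0.108 -0.267 -0.372 0.2;-0.019 -0.018 0.024 0.108 -0.267 -0.372 0.2")

```text
t: 12.18
tcp_pos: [0.4981, 0.0719, 0.0996]
ee_rot: [0.001, 0.906, 0.423, 0.003]
force: [0.6, 0.8, 0.1]
opening: 0.0684
grasp_force: 0.0
```

Request:
move_arm(commands="0 0 0 0 0 0 0.2;0 0 0 0 0 0 0.2")

```text
t: 12.35
tcp_pos: [0.4949, 0.071, 0.0996]
ee_rot: [0.001, 0.907, 0.422, 0.002]
force: [-0.8, -0.1, 0.8]
opening: 0.0682
grasp_force: 0.0
```

```bash
python3 - <<'E'
from h import *
calls(([.4895,.071,.001],tool(-40)))
E
```

```text
t 12.35 tcp [0.4949 0.071  0.0996] open 0.068 F [-0.8249 -0.0606  0.7709] grip 0 q [ 0.1196  0.3285  1.9248 -0.0005  0.8844  0.82  ]
 d [-0.004 -0.004  0.099] w [ 0.003 -0.003 -0.002] -> [0.4895 0.071  0.001 ]
```

Request:
move_arm(commands="-0.004 -0.004 0.030 0 0 0 0.2;-0.004 -0.004 0.060 0 0 0 0.2;-0.004 -0.004 0.086 0 0 0 0.2;-0.004 -0.004 0.098 0 0 0 0.2;-0.004 -0.004 0.098 0 0 0 0.2")

```text
t: 12.77
tcp_pos: [0.4875, 0.0698, -0.0001]
ee_rot: [0.0, 0.907, 0.422, -0.001]
force: [0.1, 0.1, -0.7]
opening: 0.068
grasp_force: 0.0
```

Request:
move_arm(commands="0 0 0 0 0 0 1;0 0 0 0 0 0 1;0 0 0 0 0 0 1;0 0 0 0 0 0 1")

```text
t: 13.1
tcp_pos: [0.4917, 0.0704, 0.0038]
ee_rot: [0.002, 0.906, 0.423, 0.003]
force: [-1.0, -1.2, 5.2]
opening: 0.0436
grasp_force: 71.5
```

Request:
move_arm(commands="0 0 0 0 0 0 1;0 0 -0.01 0 0 0 1;0 0 -0.04 0 0 0 1;0 0 -0.08 0 0 0 1;0 0 -0.12 0 0 0 1")

```text
t: 13.52
tcp_pos: [0.4894, 0.0705, 0.1237]
ee_rot: [0.001, 0.906, 0.423, 0.001]
force: [1.3, 0.4, -1.2]
opening: 0.0438
grasp_force: 71.6
```

```bash
python3 - <<'E'
from h import *
az=np.degrees(np.arctan2(-.11,.65))
t=tool(az-90,33,az)
calls(([.535,-.09,.16],t),([.635,-.11,.13],t),([.645,-.112,.075],t))
E
```

```text
t 13.52 tcp [0.4894 0.0705 0.1237] open 0.044 F [ 1.342   0.3624 -1.2337] grip 72 q [ 0.1203  0.2923  1.9051 -0.001   0.9417  0.8188]
 d [-0.047  0.069 -0.018] w [-0.149  0.26   0.505] -> [ 0.5122 -0.0098  0.1419]
 d [-0.003  0.084 -0.013] w [-0.149  0.26   0.505] -> [ 0.535 -0.09   0.16 ]
 d [0.069 0.003 0.081] w [0. 0. 0.] -> [ 0.635 -0.11   0.13 ]
 d [-0.021  0.     0.052] w [0. 0. 0.] -> [ 0.645 -0.112  0.075]
```

Request:
move_arm(commands="-0.047 0.069 -0.018 -0.149 0.260 0.505 1;-0.047 0.069 -0.018 -0.149 0.260 0.505 1;-0.047 0.069 -0.018 -0.149 0.260 0.505 1;-0.047 0.069 -0.018 -0.149 0.260 0.505 1;-0.047 0.069 -0.018 -0.149 0.260 0.505 1")

```text
t: 13.93
tcp_pos: [0.512, -0.0109, 0.1413]
ee_rot: [0.013, 0.973, 0.176, 0.151]
force: [0.3, 0.5, -1.9]
opening: 0.0439
grasp_force: 71.7
```

Request:
move_arm(commands="-0.003 0.084 -0.013 -0.149 0.260 0.505 1;-0.003 0.084 -0.013 -0.149 0.260 0.505 1;-0.003 0.084 -0.013 -0.149 0.260 0.505 1;-0.003 0.084 -0.013 -0.149 0.260 0.505 1;-0.003 0.084 -0.013 -0.149 0.260 0.505 1")

```text
t: 14.35
tcp_pos: [0.534, -0.0907, 0.1589]
ee_rot: [0.024, 0.955, -0.083, 0.285]
force: [-0.8, -0.4, -2.0]
opening: 0.0439
grasp_force: 72.0
```

Request:
move_arm(commands="0 0 0 0 0 0 1;0 0 0 0 0 0 1")

```text
t: 14.52
tcp_pos: [0.5348, -0.0894, 0.1588]
ee_rot: [0.024, 0.956, -0.078, 0.283]
force: [-0.0, 0.2, -0.9]
opening: 0.0441
grasp_force: 72.1
```

```bash
python3 - <<'E'
from h import *
az=np.degrees(np.arctan2(-.12,.65))
t=tool(az-90,33,az)
calls(([.635,-.117,.13],t),([.645,-.120,.072],t))
E
```

```text
t 14.52 tcp [ 0.5348 -0.0894  0.1588] open 0.044 F [-0.0489  0.1509 -0.927 ] grip 72 q [-0.1969  0.1338  2.1817  0.0692  0.2504  1.4755]
 d [0.071 0.011 0.081] w [-0.009 -0.001  0.016] -> [ 0.635 -0.117  0.13 ]
 d [-0.023  0.001  0.054] w [0. 0. 0.] -> [ 0.645 -0.12   0.072]
```

Request:
move_arm(commands="0.020 0.003 0.025 0 0 0 1;0.045 0.007 0.054 0 0 0.01 1;0.071 0.011 0.081 0 0 0.01 1;0.071 0.011 0.081 0 0 0.01 1")

```text
t: 14.85
tcp_pos: [0.6429, -0.1198, 0.13]
ee_rot: [0.023, 0.954, -0.084, 0.286]
force: [1.1, 0.1, -1.3]
opening: 0.0436
grasp_force: 72.1
```

Request:
move_arm(commands="-0.008 0 0.018 0 0 0 1;-0.015 0.001 0.036 0 0 0 1;-0.023 0.001 0.054 0 0 0 1;-0.023 0.001 0.054 0 0 0 1;-0.023 0.001 0.054 0 0 0 1")

```text
t: 15.27
tcp_pos: [0.6459, -0.1203, 0.0712]
ee_rot: [0.022, 0.955, -0.084, 0.283]
force: [-0.4, 0.6, -2.3]
opening: 0.0439
grasp_force: 72.1
```

```bash
python3 - <<'E'
from h import *
calls()
cv2.imwrite('pics/z6.png',np.vstack([cv2.resize(camera('scene')[150:320,180:440,::-1],None,fx=2,fy=2)[:,:500],cv2.resize(camera('top')[100:230,250:500,::-1],None,fx=2,fy=2)]))
E
```

```text
t 15.27 tcp [ 0.6459 -0.1203  0.0712] open 0.044 F [-0.373   0.6324 -2.3157] grip 72 q [-0.2144  0.4236  2.0446  0.2638  0.1015  1.2775]
```

View pics/z6.png

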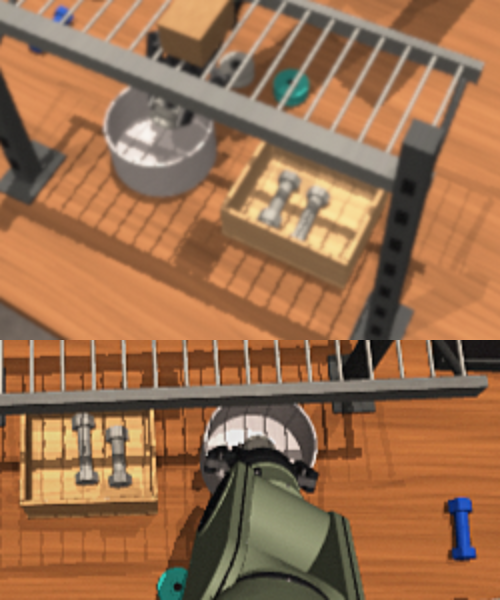

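Both bolts lie side by side in the box, and the wheel is held inside the tin's mouth. I'll release it and retreat.

Request:
move_arm(commands="0 0 0 0 0 0 0.25;0 0 0 0 0 0 0.25;0 0 0 0 0 0 0.25;0 0 0 0 0 0 0.25;0 0 0 0 0 0 0.25")

```text
t: 15.78
tcp_pos: [0.646, -0.1204, 0.0724]
ee_rot: [0.022, 0.955, -0.085, 0.285]
force: [-0.3, -0.3, 0.6]
opening: 0.0639
grasp_force: 0.0
```

Request:
move_arm(commands="0.008 0 -0.018 0 0 0 0.25;0.015 0 -0.036 0 0 0 0.25;0.023 0 -0.058 0 0 0 0.2;0.023 0 -0.058 0 0 0 0.12")

```text
t: 16.12
tcp_pos: [0.6355, -0.119, 0.1381]
ee_rot: [0.023, 0.954, -0.084, 0.288]
force: [0.4, -0.9, 0.4]
opening: 0.0752
grasp_force: 0.0
```

Request:
move_arm(commands="-0.020 0 -0.025 0 0 0 0.12;-0.045 0 -0.054 0 0 0 0.12;-0.069 0 -0.083 0 0 0 0.12;-0.069 0 -0.083 0 0 0 0.12;-0.069 0 -0.083 0 0 0 0.12")

```text
t: 16.53
tcp_pos: [0.5307, -0.1005, 0.1653]
ee_rot: [0.022, 0.955, -0.085, 0.285]
force: [0.5, -0.2, -0.0]
opening: 0.0751
grasp_force: 0.0
```

```bash
python3 - <<'E'
from h import *
calls(([.4825,-.109,.10],tool(-50)))
E
```

```text
t 16.53 tcp [ 0.5307 -0.1005  0.1653] open 0.075 F [ 0.4565 -0.2053 -0.0411] grip 0 q [-0.2281  0.1205  2.1776  0.1268  0.2675  1.4071]
 d [-0.037  0.009  0.015] w [ 0.124 -0.272 -0.425] -> [ 0.5066 -0.1048  0.1327]
 d [-0.033 -0.004  0.024] w [ 0.124 -0.272 -0.425] -> [ 0.4825 -0.109   0.1   ]
```

Request:
move_arm(commands="-0.037 0.009 0.015 0.124 -0.272 -0.425 0.12;-0.037 0.009 0.015 0.124 -0.272 -0.425 0.12;-0.037 0.009 0.015 0.124 -0.272 -0.425 0.12;-0.037 0.009 0.015 0.124 -0.272 -0.425 0.12;-0.037 0.009 0.015 0.124 -0.272 -0.425 0.12")

```text
t: 16.95
tcp_pos: [0.5106, -0.1068, 0.1321]
ee_rot: [0.012, 0.98, 0.135, 0.146]
force: [0.6, 0.0, 0.5]
opening: 0.0753
grasp_force: 0.0
```

Request:
move_arm(commands="-0.033 -0.004 0.024 0.124 -0.272 -0.425 0.12;-0.033 -0.004 0.024 0.124 -0.272 -0.425 0.12;-0.033 -0.004 0.024 0.124 -0.272 -0.425 0.12;-0.033 -0.004 0.024 0.124 -0.272 -0.425 0.12;-0.033 -0.004 0.024 0.124 -0.272 -0.425 0.12")

```text
t: 17.37
tcp_pos: [0.4873, -0.1104, 0.0987]
ee_rot: [0.0, 0.939, 0.344, -0.0]
force: [1.2, -0.1, 1.6]
opening: 0.0751
grasp_force: 0.0
```

Request:
move_arm(commands="0 0 0 0 0 0 0.12;0 0 0 0 0 0 0.12")

```text
t: 17.53
tcp_pos: [0.4835, -0.1097, 0.0986]
ee_rot: [-0.001, 0.94, 0.341, -0.001]
force: [0.2, 1.0, -0.1]
opening: 0.075
grasp_force: 0.0
```

```bash
python3 - <<'E'
from h import *
calls(([.4825,-.109,.001],tool(-50)))
E
```

```text
t 17.53 tcp [ 0.4835 -0.1097  0.0986] open 0.075 F [ 0.1919  0.9989 -0.0719] grip 0 q [-0.2468  0.3266  1.9312  0.0008  0.8856  0.6266]
 d [-0.    -0.001  0.098] w [-0.002  0.001 -0.001] -> [ 0.4825 -0.109   0.001 ]
```

Request:
move_arm(commands="0 -0.001 0.030 0 0 0 0.12;0 -0.001 0.060 0 0 0 0.12;0 -0.001 0.086 0 0 0 0.12;0 -0.001 0.097 0 0 0 0.12;0 -0.001 0.097 0 0 0 0.12")

```text
t: 17.95
tcp_pos: [0.4797, -0.1087, -0.0001]
ee_rot: [-0.002, 0.94, 0.341, -0.003]
force: [0.7, -0.1, -0.0]
opening: 0.0752
grasp_force: 0.0
```

Request:
move_arm(commands="0 0 0 0 0 0 1;0 0 0 0 0 0 1;0 0 0 0 0 0 1;0 0 0 0 0 0 1")

```text
t: 18.28
tcp_pos: [0.4836, -0.1095, 0.0039]
ee_rot: [0.0, 0.94, 0.342, 0.001]
force: [-0.9, 0.2, 6.0]
opening: 0.0517
grasp_force: 73.5
```

Request:
move_arm(commands="0 0 0 0 0 0 1;0 0 -0.01 0 0 0 1;0 0 -0.04 0 0 0 1;0 0 -0.08 0 0 0 1;0 0 -0.12 0 0 0 1")

```text
t: 18.7
tcp_pos: [0.4818, -0.1088, 0.1237]
ee_rot: [-0.001, 0.94, 0.342, -0.002]
force: [1.7, -0.5, -0.9]
opening: 0.0519
grasp_force: 73.5
```

```bash
python3 - <<'E'
from h import *
cv2.imwrite('pics/z7.png',cv2.resize(camera('scene')[150:320,180:440,::-1],None,fx=2,fy=2))
az=np.degrees(np.arctan2(-.12,.65))
t=tool(az-90,33,az)
calls(([.535,-.1,.165],t),([.635,-.117,.135],t),([.645,-.120,.08],t))
E
```

```text
t 18.75 tcp [ 0.4871 -0.1101  0.1319] open 0.052 F [ 2.1405 -0.4718  4.2436] grip 74 q [-0.2454  0.2853  1.8907  0.0001  0.9527  0.6269]
 d [ 0.022  0.012 -0.016] w [-0.124  0.263  0.429] -> [ 0.5111 -0.1051  0.1485]
 d [ 0.028  0.002 -0.009] w [-0.124  0.263  0.429] -> [ 0.535 -0.1    0.165]
 d [ 0.069 -0.001  0.08 ] w [0. 0. 0.] -> [ 0.635 -0.117  0.135]
 d [-0.021  0.001  0.052] w [0. 0. 0.] -> [ 0.645 -0.12   0.08 ]
```

View pics/z7.png

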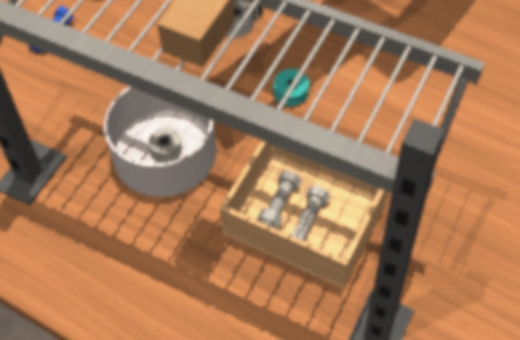

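The small wheel is inside the tin (crop (163,145)) and the large wheel is held, with the opening at 52 mm.

Request:
move_arm(commands="0.022 0.012 -0.018 -0.124 0.263 0.429 1;0.022 0.012 -0.018 -0.124 0.263 0.429 1;0.022 0.012 -0.018 -0.124 0.263 0.429 1;0.022 0.012 -0.018 -0.124 0.263 0.429 1;0.022 0.012 -0.018 -0.124 0.263 0.429 1")

```text
t: 19.17
tcp_pos: [0.5043, -0.1035, 0.1399]
ee_rot: [0.012, 0.981, 0.13, 0.142]
force: [-0.3, 0.5, -0.5]
opening: 0.0516
grasp_force: 73.4
```

Request:
move_arm(commands="0.028 0.002 -0.012 -0.124 0.263 0.429 1;0.028 0.002 -0.012 -0.124 0.263 0.429 1;0.028 0.002 -0.012 -0.124 0.263 0.429 1;0.028 0.002 -0.012 -0.124 0.263 0.429 1;0.028 0.002 -0.012 -0.124 0.263 0.429 1")

```text
t: 19.58
tcp_pos: [0.5278, -0.0977, 0.1581]
ee_rot: [0.025, 0.957, -0.089, 0.274]
force: [-0.7, 0.0, -1.9]
opening: 0.052
grasp_force: 73.4
```

Request:
move_arm(commands="0 0 0 0 0 0 1;0 0 0 0 0 0 1")

```text
t: 19.75
tcp_pos: [0.5309, -0.0988, 0.16]
ee_rot: [0.025, 0.957, -0.087, 0.276]
force: [0.5, 0.4, -1.5]
opening: 0.0519
grasp_force: 73.4
```

```bash
python3 - <<'E'
from h import *
az=np.degrees(np.arctan2(-.12,.65))
t=tool(az-90,33,az)
calls(([.635,-.119,.135],t),([.650,-.123,.08],t))
E
```

```text
t 19.75 tcp [ 0.5309 -0.0988  0.16  ] open 0.052 F [ 0.5311  0.4338 -1.5015] grip 73 q [-0.2157  0.1308  2.1724  0.0648  0.2779  1.479 ]
 d [0.077 0.001 0.078] w [-0.     0.015  0.001] -> [ 0.635 -0.119  0.135]
 d [-0.017  0.001  0.055] w [0. 0. 0.] -> [ 0.65  -0.123  0.08 ]
```

Request:
move_arm(commands="0.022 0 0.025 0 0.01 0 1;0.048 0.001 0.052 0 0.015 0 1;0.077 0.001 0.078 0 0.015 0 1;0.077 0.001 0.078 0 0.015 0 1")

```text
t: 20.08
tcp_pos: [0.6427, -0.1212, 0.1351]
ee_rot: [0.027, 0.954, -0.087, 0.286]
force: [1.4, -0.0, -1.3]
opening: 0.0518
grasp_force: 73.8
```

Request:
move_arm(commands="-0.006 0 0.018 0 0 0 1;-0.011 0.001 0.036 0 0 0 1;-0.017 0.001 0.052 0 0 0 1;-0.017 0.001 0.052 0 0 0 1;-0.017 0.001 0.052 0 0 0 1")

```text
t: 20.5
tcp_pos: [0.6491, -0.1231, 0.081]
ee_rot: [0.026, 0.955, -0.088, 0.282]
force: [0.5, -0.5, -1.4]
opening: 0.0515
grasp_force: 73.8
```

Request:
move_arm(commands="0 0 0 0 0 0 0.15;0 0 0 0 0 0 0.15;0 0 0 0 0 0 0.15;0 0 0 0 0 0 0.15;0 0 0 0 0 0 0.15")

```text
t: 20.92
tcp_pos: [0.6492, -0.123, 0.0828]
ee_rot: [0.026, 0.954, -0.088, 0.284]
force: [0.4, -0.3, -0.4]
opening: 0.0725
grasp_force: 0.0
```

Request:
move_arm(commands="0.006 0 -0.018 0 0 0 0.15;0.012 0 -0.036 0 0 0 0.15;0.018 0 -0.054 0 0 0 0.15;0.018 0 -0.054 0 0 0 0.15")

```text
t: 21.25
tcp_pos: [0.6364, -0.1207, 0.1415]
ee_rot: [0.026, 0.954, -0.088, 0.287]
force: [0.0, 1.0, 1.0]
opening: 0.0727
grasp_force: 0.0
```

Request:
move_arm(commands="-0.020 0 -0.025 0 0 0 0.12;-0.045 0 -0.054 0 0 0 0.12;-0.072 0 -0.085 0 0 0 0.12;-0.100 0 -0.120 0 0 0 0.12;-0.100 0 -0.120 0 0 0 0.12")

```text
t: 21.67
tcp_pos: [0.4819, -0.0917, 0.1825]
ee_rot: [0.026, 0.955, -0.088, 0.282]
force: [-1.0, -0.3, -0.6]
opening: 0.0754
grasp_force: 0.0
```

```bash
python3 - <<'E'
from h import *
calls()
cv2.imwrite('pics/z8.png',np.vstack([cv2.resize(camera('scene')[150:300,180:440,::-1],None,fx=2,fy=2),cv2.resize(camera('top')[100:240,250:510,::-1],None,fx=2,fy=2)]))
E
```

```text
t 21.67 tcp [ 0.4819 -0.0917  0.1825] open 0.075 F [-0.9795 -0.279  -0.5928] grip 0 q [-0.2272  0.0161  2.2357  0.0777  0.3179  1.4602]
```

View pics/z8.png

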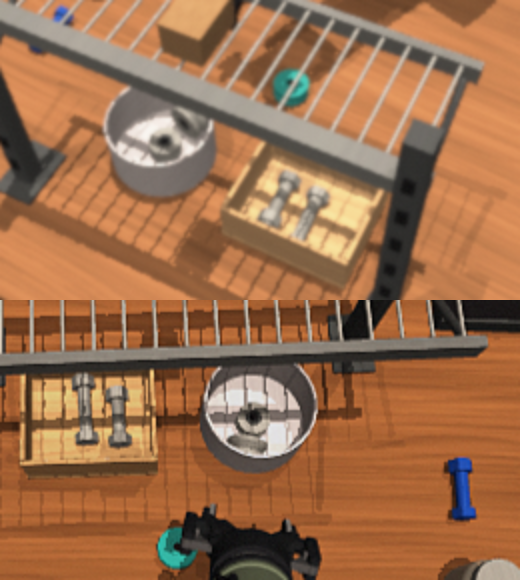

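Both bolts are in the box and both wheels are in the tin, with the large one leaning upright against the tin's inner wall. The bins, shelf and other objects are undisturbed. I'll let things settle, then hand in.

Request:
move_arm(commands="0 0 -0.01 0 0 0 0.12;0 0 -0.01 0 0 0 0.12;0 0 -0.01 0 0 0 0.12;0 0 -0.01 0 0 0 0.12;0 0 -0.01 0 0 0 0.12")

```text
t: 22.18
tcp_pos: [0.4832, -0.0922, 0.1905]
ee_rot: [0.026, 0.955, -0.088, 0.283]
force: [-1.0, -0.1, -0.8]
opening: 0.0751
grasp_force: 0.0
```

```bash
python3 -c "
from cell import sign_off
print(sign_off())"
```

```text
the job is handed in; nothing more can be done
None
```

Job handed in at about 22 s: the last pictures show both bolts in the box and both pulley wheels in the tin (the large one leaning on the tin's inner wall), with no contact with the shelf, jar or carton seen; sign-off returned no verdict.

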